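Clamp a heat sink onto a circuit board and release it

ROBOT

A 6-joint arm with a two-finger parallel gripper is mounted at the origin on the work surface. World frame = base frame: x ahead of the robot, y to its left, z up, the work surface at z = 0. Lengths are in m, angles in degrees, forces in N, time in s.
With the tool pointing down it reaches from about 0.3 to 0.875 m from the base axis. Payload 6.4 kg.
Tool frame: the origin (TCP) lies on the centre line of the jaws, within the pads' length; the fingertips stand 17 mm ahead of it and the grasp point (between the pads) lies 2 mm behind it (ctrl.tcp_to_tips is the distance from the TCP to the fingertips, in m); z points along the fingers, y is the line along which they close (so a half turn about z gives the same grasp; the last joint's range is limited). The gripper opens to 85 mm and grips with 20 to 120 N. Pads are 22 mm wide; open, the fingers measure 114 mm over their backs; the gripper's body (76 mm by 85 mm) begins 54 mm behind the grasp point. The pads swing forward as they close: fully open they stand 13 mm farther back than shut.
Start: joints at [-87.966, 10.359, 92.074, -0, 77.567, -11.82], TCP at [0.138, -0.558, 0.248] pointing down, gripper open.
Joint ranges: [-171.53, 171.53], [-51.25, 118.39], [17.06, 147.69], [-65.23, 245.23], [0, 150.52], [-178.68, 178.68]. Speed limits (degrees/s): [147.25, 147.25, 172.46, 180, 180, 180].

INTERFACE

Orientations are given as a 3x3 rotation matrix whose columns are the frame's x, y, z axes.
In Python, from cell import ctrl, optics gives the robot as it stands.
- The arm moves only by the shell command python3 -m crank 'ROWS' [OPENING]. ROWS is JSON, a list of rows, each a list of 2 entries, a list of its own where there are three numbers: the shift along the world's x, y, z each as a share of 6 cm, from -1 to 1, then the turn, a rotation vector about the world's x, y, z each as a share of 8 degrees, from -1 to 1. A call has 1 to 10 rows; each row shifts and turns the commanded pose from where the row before left it; what a row does not reach is not made up. A row lasts 1/8 s, in which the tool goes at most 62.5 mm and 10.7 degrees, less where a joint would pass 70% of its speed; a pose out of reach is approached as far as the arm can. A call with a number of a shift or a turn outside -1 to 1 is refused whole. A call with a gripper value outside its range is refused whole. OPENING is the opening, from 0 (shut) to 1 (fully open), set as the call begins (- or left out, the last holds). The fingers move at their own pace and stop on an object; the grip force is fixed at half the most. Time passes only in rows, so rows that do not move let the fingers close. It gives the time, the measured TCP pose, the force, the opening and the grip force at its end, in the units of the state.
- ctrl.sense(): the state, without advancing time (a new reading comes with each control period).
- optics.grab_frame(name): name is "scene" or "top" or "wrist"; returns a dict with "frame" (384x512x3 uint8, red, green, blue), "z_map" (384x512 float32, m along the optical axis (not along the pixel's ray), 0 where there is no reading), "fx", "fy", "cx", "cy" (pixels), "k1" (the pictures are not rectified: a ray, as slopes to the right and down, at radius r is drawn at 1 + k1 r^2 times it, then the intrinsics apply), "camera_from_world" (4x4, takes a point from world to camera coordinates); the wrist camera has in their place "mount" (4x4, takes a point from camera to tool coordinates, whose origin is the TCP and whose axes are the flange's). Camera axes: x right, y down, z forward; pixel columns grow to the right and rows downward; lengths in m; the calibration is good to about 2 mm. A picture is of the moment at which its call begins: read the wrist's pose just before it.
- ctrl.close_job(): hands the job in; it is judged then, once.
The state is a dict: "time_s": time; "joint_positions": joint angles; "dq": joint speeds; "effort": joint torques, N m; "tool_pos": TCP position; "eef_rot": TCP orientation; "wrist_force": force on the tool from outside, world axes, zero at the start; "moment": the same for the moment, N m; "finger_gap": finger opening in m; "finger_force": force on a finger pad.
Only numpy, scipy, OpenCV 4.12 (cv2) and the standard library are available. Lean on these libraries where they do the work, as an engineer would, in place of code of your own. Each camera call takes 0.05 s, during which the arm holds its last target. There are 200 camera calls.

TASK

Set the finned heat sink on the board in the fixture, fins up, pushed snugly against both steel stops, and let go of it; then push the clamp handle down until it snaps over centre and stays locked on the heat sink, and take your hands off for three seconds so the adhesive grips. Then press the release lever so that the clamp springs fully open, and leave the heat sink where it is against the stops. Go gently on the handle and the lever and do not disturb the other things on the bench.

Things in the scene. Friction and masses are not known exactly. Their poses are not given: they have to be found in the camera images.
- heatsink: Loose bare-aluminium heat sink, a block 60 (its x) x 40 (its y) x 30 mm high with thin upright fins running along x, 0.1 kg, lying fins up on the bench mat. Origin at the centre of its underside, z up. It may be used either way round (turned by half a turn).
- fixture: Fixed fixture with a locking clamp. Aluminium base plate 390 x 84 x 12 mm; origin under its middle, x along its length, z up. At its -x end the nest (circuit board), in the middle dark steel clamp cheeks (x -55 to 30, y -17 to 17, top 100 mm), at its +x end the clamp handle and, beyond it, the release lever.
- jaw: Steel clamp jaw, 14 mm wide, 108 mm long along its own -x; origin on its hinge at fixture x -40, z 75 mm. Open, it stands upright (to 190 mm above the bench, fixture x -90 to -30, the pad facing the nest), clear of the nest; closed, it reaches out level over the nest. Moved by the handle through a toggle link.
- nest_home (a point): Point on the board, 16 mm above the bench, where the centre of the heat sink's underside belongs, its 60 mm side along fixture x; at fixture x -145, y 0. Axes as the fixture's. Two 8 mm thick steel stops rise 10 mm above the board: end stop, 30 mm wide, face 30 mm in +x from here; side stop, 40 mm long, face 20 mm in -y. The other sides are open. Home = touching both stops.
- handle_angle (a joint): Clamp handle angle, rad: 0 open (raised 1.05 above level), grows as it is pushed down and the jaw comes down. Pad meets the heat sink at about 0.7, dead centre 0.95, locked on its stop 1.03 (level). Hinge: fixture y axis at x 16, z 90 mm. A spring returns it to 0 unless locked on a part. At the grip's end about 3 N swings it, rising to some 8 N before dead centre, then it snaps.
- handle_end (a point): Centre of the rounded end of the handle's black grip, a round bar 18 mm in diameter and 68 mm long, 100 mm from the handle's hinge; axes as the handle's: x along the handle outwards, z off its upper side. The bar ends 9 mm beyond this point.
- clamp_handle: The clamp handle: steel bar ending in a black round grip; origin on its hinge (fixture x 16, y 0, z 90 mm), x along the handle outwards; turns with the handle.
- lever_angle (a joint): Release lever angle, rad: 0 at rest, 0.40 pressed to its stop. It turns about the fixture's y axis at x 105, z 60 mm, springs back when let go, and from about 0.05 to 0.25 it lifts the locked handle back over centre, which needs about 2 to 5 N at the paddle; the handle then flies up by itself.
- paddle_top (a point): Centre of the upper face of the release lever's paddle, a flat steel plate 34 (x) x 32 (y) x 6 mm; at rest at fixture x 172, y 0, z 75 mm, beyond the handle's end. Pressing it straight down by about 15 mm works the lever (26 mm is its stop).
- release_lever: The steel release lever with its flat paddle; origin on the lever's hinge (fixture x 105, y 0, z 60 mm), turns with the lever.
- pad: Black rubber pressure pad, 24 mm across and 8 mm thick, on the end of the jaw, sprung; origin at the centre of its pressing face.
- phone: Bystander: black phone 72 x 148 x 9 mm lying flat; origin at the centre of its underside.
- drive: Bystander: hard disk drive 101 x 147 x 26 mm lying flat; origin at the centre of its underside.
- screwdriver: Bystander: screwdriver about 180 mm long lying on the mat; origin near its middle.
- cleaner: Bystander: white bottle 60 mm in diameter and 170 mm tall; origin at the centre of its underside.
Mind the look-alikes: they are no part of the job. Of the things like the heatsink, leave any that is red; of the rest the smaller one is meant.

How it is judged:
By the outcome, as a careful person would: the job done as asked, in the order asked, and still so for the second after the job is handed in, with the robot touching nothing.
It also fails if it takes over 69 s, if anything falls off the work surface, if the arm or the gripper's body presses on something with over 40 N, if the wrist force passes 120 N, or if a joint passes its speed limit or range.

## Working session

There is one attempt and no reset: what is moved stays moved. The work goes in short steps, Python scripts to look and compute and a shell command to move; the robot and the scene stay as the last step left them, time stands still between calls to the robot, and variables do not carry over. Pictures are saved under pics/ and viewed, at most 10 in all, crops included, and the job is handed in when it is done.

```bash
mkdir -p pics; ls; cat > h.py <<'E'
import numpy as np, cv2
from cell import ctrl, optics
def grab(n):
    s=ctrl.sense(); f=optics.grab_frame(n)
    if 'camera_from_world' in f: f['wc']=np.linalg.inv(np.array(f['camera_from_world']))
    else:
        T=np.eye(4);T[:3,:3]=s['eef_rot'];T[:3,3]=s['tool_pos'];f['wc']=T@np.array(f['mount'])
    return f
def rays(f,uv):
    uv=np.atleast_2d(np.array(uv,float)); d=(uv-[f['cx'],f['cy']])/[f['fx'],f['fy']]
    s=d.copy()
    for _ in range(10): s=d/(1+f['k1']*(s**2).sum(1,keepdims=True))
    return np.c_[s,np.ones(len(s))]
def onplane(f,uv,z):
    r=rays(f,uv)@f['wc'][:3,:3].T; o=f['wc'][:3,3]
    return o+r*((z-o[2])/r[:,2:3])
def bydepth(f,uv):
    uv=np.atleast_2d(uv); z=f['z_map'][uv[:,1].astype(int),uv[:,0].astype(int)]
    return (rays(f,uv)*z[:,None])@f['wc'][:3,:3].T+f['wc'][:3,3]
def cloud(f):
    v,u=np.mgrid[:384,:512]; return bydepth(f,np.c_[u.ravel(),v.ravel()]).reshape(384,512,3)
def save(f,n,box=None,k=1):
    im=f['frame'][:,:,::-1]
    if box: im=im[box[1]:box[3],box[0]:box[2]]
    cv2.imwrite('pics/'+n,cv2.resize(im,None,fx=k,fy=k,interpolation=cv2.INTER_CUBIC))
E
python3 - <<'E'
from h import *
for n in('top','scene'):
    f=grab(n); save(f,n+'1.png',k=1.5); print(n,f['wc'][:3,3],f['wc'][:3,2],f['fx'],f['k1'])
E
```

```text
pics
top [0.38054238 0.11135994 1.26246417] [ 0.13969714 -0.01243297 -0.99011622] 421.34648835650154 0.02875309252985703
scene [ 1.267754   -0.24644123  1.04188897] [-0.60812355  0.28000276 -0.74282178] 414.4970179354009 -4.490715383780973e-05
```

View pics/top1.png

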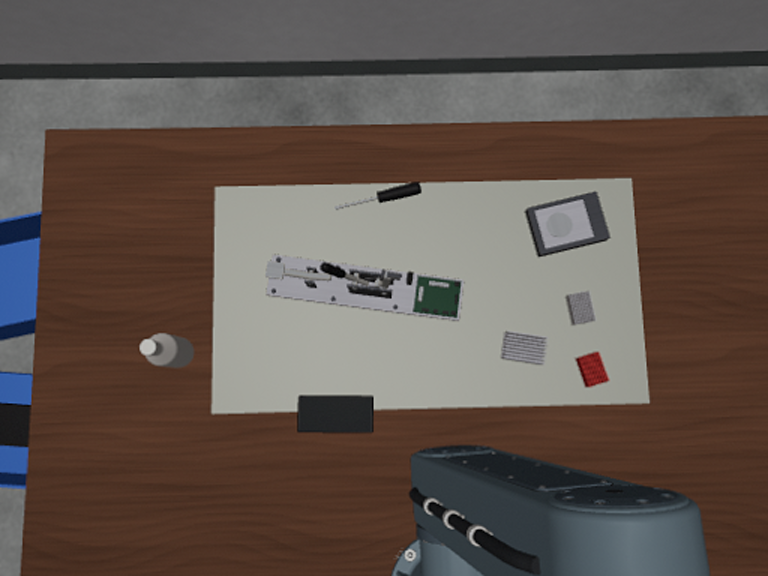

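View pics/scene1.png

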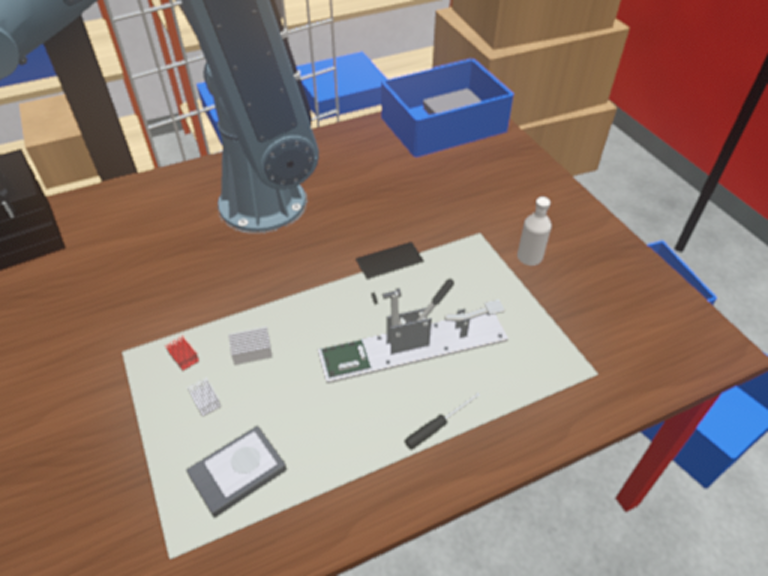

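The top picture shows three finned blocks: a small grey one at (387,205) in original pixels (580,308 in the view), a larger grey one at (349,232), and a red one at (395,246). The fixture has its nest at about (292,198) and its lever at about (184,180). The description points to the small grey block, so I'll measure all three and take a close crop.

```bash
python3 - <<'E'
from h import *
f=grab('top'); C=cloud(f); hsv=cv2.cvtColor(f['frame'],cv2.COLOR_RGB2HSV)
print('mat z',np.median(C[170:180,250:320,2]))
def rect(pts,name):
    r=cv2.minAreaRect((pts[:,:2]*1000).astype(np.float32)); print(name,len(pts),np.round(r[0],1),np.round(r[1],1),round(r[2],1),'z',np.round(np.percentile(pts[:,2],[5,50,95]),3))
for nm,(u,v) in dict(small=(387,205),big=(349,232),red=(395,246)).items():
    P=C[v-22:v+23,u-24:u+25].reshape(-1,3); c=C[v,u]
    P=P[(P[:,2]>0.018)&(np.linalg.norm(P[:,:2]-c[:2],axis=1)<.055)]; rect(P,nm)
# fixture plate
P=C[160:220,170:315].reshape(-1,3); rect(P[(P[:,2]>.006)&(P[:,2]<.02)],'plate')
g=(hsv[...,0]>50)&(hsv[...,0]<85)&(hsv[...,1]>90)
v,u=np.nonzero(g[160:220,260:320]);p=onplane(f,np.c_[u+260,v+160],.016);rect(p,'board')
# white strips on board / paddle
k=f['frame'][170:220,262:312].min(2)>150
n,l,st,ce=cv2.connectedComponentsWithStats(k.astype(np.uint8))
for i in range(1,n):
    if 8<st[i,4]<400: print(ce[i]+[262,170],st[i],onplane(f,ce[i]+[262,170],.026))
im=np.hstack([f['frame'][175:265,320:420],f['frame'][155:245,225:325]])
cv2.imwrite('pics/crop.png',cv2.resize(im[:,:,::-1],None,fx=4,fy=4,interpolation=cv2.INTER_CUBIC))
E
```

```text
mat z 0.0015089540735974127
small 318 [ 532.7 -281.4] [60.2 44.9] 8.4 z [0.02  0.028 0.034]
big 380 [ 455.7 -163.9] [79.3 53. ] 79.5 z [0.02  0.037 0.043]
red 305 [ 411.6 -297.9] [59.4 42.3] 16.3 z [0.02  0.028 0.033]
plate 2738 [591.1 149.3] [434.6 180.7] 88.7 z [0.007 0.013 0.018]
board 456 [561.1   1.1] [83.5 69.8] 80.8 z [0.016 0.016 0.016]
```

View pics/crop.png

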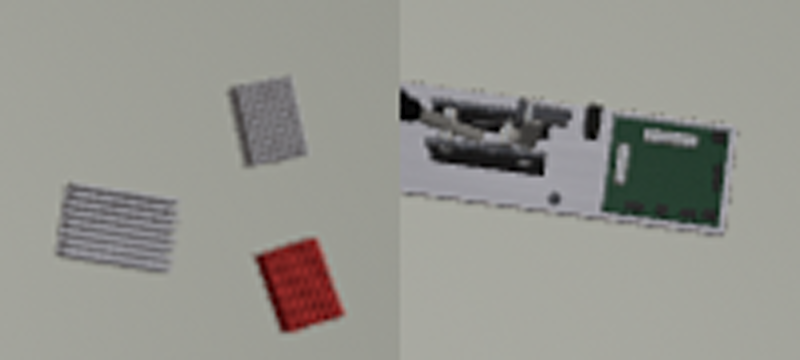

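The crop shows the small grey block (at about 268,120 in the crop) next to the bigger grey and red ones. It measures 60 x 43 x 30 mm, so it is the right one. On the nest board, the side stop is at (670,136) on the far side and the end stop at (622,162) on the cheek side.

```bash
python3 - <<'E'
from h import *
s=ctrl.sense(); print(np.round(s['eef_rot'],3).tolist(),s['tool_pos'],s['finger_gap'],ctrl.tcp_to_tips)
w=optics.grab_frame('wrist'); print(np.round(w['mount'],3).tolist())
f=grab('top'); C=cloud(f)
def box(P,n):
    r=cv2.minAreaRect((P[:,:2]*1000).astype(np.float32)); b=cv2.boxPoints(r); e=[b[1]-b[0],b[2]-b[1]]; e=max(e,key=np.linalg.norm); print(n,np.round(r[0],1),np.round(r[1],1),'long-axis yaw',np.degrees(np.arctan2(e[1],e[0])))
P=C[183:228,363:412].reshape(-1,3);c=C[205,387]
box(P[(P[:,2]>.018)&(np.linalg.norm(P[:,:2]-c[:2],axis=1)<.055)],'small all')
box(P[(P[:,2]>.026)&(np.linalg.norm(P[:,:2]-c[:2],axis=1)<.055)],'small top')
hsv=cv2.cvtColor(f['frame'],cv2.COLOR_RGB2HSV)
# plate: contour of non-mat blob, bottom edge
d=(C[...,2]>.007)&(C[...,2]<.025); d[:165]=0;d[222:]=0;d[:,:170]=0;d[:,315:]=0
n,l,st,ce=cv2.connectedComponentsWithStats(d.astype(np.uint8)); i=1+st[1:,4].argmax(); print(st[i])
box(C[l==i],'plate')
E
```

```text
[[0.971, 0.239, -0.0], [0.239, -0.971, 0.001], [0.0, -0.001, -1.0]] [ 0.1376769  -0.55788413  0.24759786] 0.08539483347477358 0.017
[[-0.001, -0.954, -0.3, 0.077], [1.0, -0.001, 0.001, 0.001], [-0.001, -0.3, 0.954, -0.126], [0.0, 0.0, 0.0, 1.0]]
small all [ 532.8 -281.5] [61.  45.3] long-axis yaw 9.53597
small top [ 533.  -282.6] [60.4 44.1] long-axis yaw 8.659029
[ 177  179  132   35 2254]
plate [583.6 145.3] [389.4  85.3] long-axis yaw 81.5982
```

The plate measures 389 x 85 mm with its centre at (0.584, 0.145) and a yaw of 81.6°. That puts nest_home at about (0.562, 0.002), which matches the board's centre. The heat sink is at (0.533, -0.282) with a yaw of 9°. I'll turn the tool so the wrist camera faces away from the clamp when placing, which means a tool x yaw of 189° for the pick.

```bash
python3 -m crank '[[[0.3,0.21,0],[0,0,1]],[[0.3,0.21,0],[0,0,1]],[[0.3,0.21,0],[0,0,1]],[[0.3,0.21,0],[0,0,1]]]' 1; python3 -c "
from cell import ctrl
print(ctrl.sense()['joint_positions'])"
```

```text
time_s: 0.75
tool_pos: [0.2102, -0.5074, 0.2482]
eef_rot: [[0.693, 0.721, -0.0], [0.721, -0.693, 0.0], [0.0, -0.0, -1.0]]
wrist_force: [0.7, -0.1, 0.5]
finger_gap: 0.0854
finger_force: 0.0
[-7.98812820e+01  7.08406957e+00  9.58150618e+01 -6.37984902e-04
  7.71151171e+01 -3.59949830e+01]
```

```bash
python3 -m crank '[[[0.3,0.21,0],[0,0,1]],[[0.3,0.21,0],[0,0,1]],[[0.3,0.21,0],[0,0,1]],[[0.3,0.21,0],[0,0,1]],[[0.3,0.21,0],[0,0,1]],[[0.3,0.21,0],[0,0,1]],[[0.3,0.21,0],[0,0,1]],[[0.3,0.21,0],[0,0,1]],[[0.3,0.21,0],[0,0,1]],[[0.3,0.21,0],[0,0,1]]]' | head -3;  python3 -m crank '[[[0.3,0.21,0],[0,0,1]],[[0.3,0.21,0],[0,0,1]],[[0.3,0.21,0],[0,0,1]],[[0.3,0.21,0],[0,0,1]],[[0.3,0.21,0],[0,0,1]],[[0.3,0.21,0],[0,0,1]],[[0.3,0.2,0],[0,0,1]],[[0.3,0.2,0],[0,0,0.9]],[[0,0,0],[0,0,0]],[[0,0,0],[0,0,0]]]'
python3 - <<'E'
from h import *
f=grab('wrist'); C=cloud(f); save(f,'w1.png')
P=C.reshape(-1,3); m=(P[:,2]>.018)&(P[:,2]<.045)&(np.linalg.norm(P[:,:2]-[.533,-.282],axis=1)<.06)
for z in (.018,.027):
    Q=P[m&(P[:,2]>z)]; r=cv2.minAreaRect((Q[:,:2]*1000).astype(np.float32)); print(len(Q),r,np.percentile(Q[:,2],[5,50,95]))
E
```

```text
time_s: 2.0
tool_pos: [0.3902, -0.3813, 0.2482]
eef_rot: [[-0.589, 0.808, -0.0], [0.808, 0.589, 0.0], [0.0, 0.0, -1.0]]
time_s: 3.25
tool_pos: [0.5333, -0.2824, 0.248]
eef_rot: [[-0.988, -0.156, -0.001], [-0.156, 0.988, 0.0], [0.001, 0.0, -1.0]]
wrist_force: [-0.6, -0.3, -0.3]
finger_gap: 0.0854
finger_force: 0.0
660 ((530.287109375, -283.68377685546875), (60.352882385253906, 39.77561569213867), 8.332327842712402) [0.02714979 0.03058426 0.03174752]
630 ((530.2918090820312, -283.6830749511719), (60.34337615966797, 39.77561569213867), 8.332327842712402) [0.02927728 0.03061837 0.03176644]
```

View pics/w1.png

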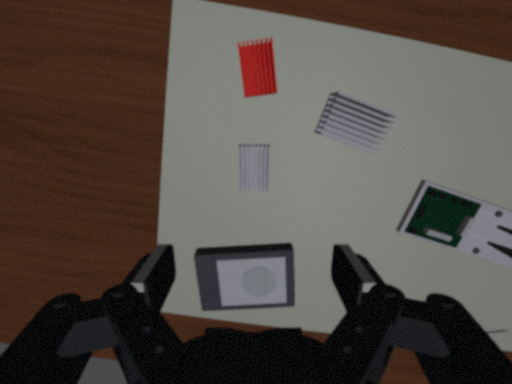

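The wrist picture shows the grey heat sink at (254,167), clear of the red block at (258,68) and the drive at (245,278). It measures 60.4 x 39.8 mm at (0.530, -0.284). Next I'll descend and grip it high on its sides.

```bash
python3 -m crank '[[[-0.05,-0.02,-0.8],[0,0,-0.08]],[[0,0,-0.9],[0,0,0]],[[0,0,-0.9],[0,0,0]],[[0,0,-0.5],[0,0,0]],[[0,0,-0.3],[0,0,0]],[[0,0,-0.2],[0,0,0]],[[0,0,0],[0,0,0]],[[0,0,0],[0,0,0]]]'; python3 -m crank '[[[0,0,0],[0,0,0]],[[0,0,0],[0,0,0]],[[0,0,0],[0,0,0]],[[0,0,0],[0,0,0]],[[0,0,0],[0,0,0]],[[0,0,0],[0,0,0]]]' 0.3
```

```text
time_s: 4.3
tool_pos: [0.5315, -0.2842, 0.0337]
eef_rot: [[-0.989, -0.146, 0.002], [-0.146, 0.989, -0.002], [-0.002, -0.002, -1.0]]
wrist_force: [-0.2, -0.1, 0.3]
finger_gap: 0.0853
finger_force: 0.0
time_s: 5.05
tool_pos: [0.5313, -0.2839, 0.0331]
eef_rot: [[-0.989, -0.146, 0.001], [-0.146, 0.989, -0.001], [-0.001, -0.001, -1.0]]
wrist_force: [-0.6, 0.4, 6.0]
finger_gap: 0.0386
finger_force: 62.4
```

```bash
python3 -m crank '[[[0,0,0.4],[0,0,0]],[[0,0,1],[0,0,0]],[[0,0,0.9],[0,0,0]],[[0,0,0],[0,0,0]]]'; python3 -m crank '[[[0.03,0.45,0],[0,0,0.9]],[[0.03,0.45,0],[0,0,0.9]],[[0.03,0.45,0],[0,0,0.9]],[[0.03,0.45,0],[0,0,0.9]],[[0.03,0.45,0],[0,0,0.9]],[[0.03,0.45,0],[0,0,0.9]],[[0.03,0.45,0],[0,0,0.9]],[[0.03,0.45,0],[0,0,0.9]],[[0.03,0.45,0],[0,0,0.9]],[[0.03,0.45,0],[0,0,0.9]]]' |head -3;  python3 -m crank '[[[0,0,0],[0,0,0.15]],[[0,0,0],[0,0,0]],[[0,0,0],[0,0,0]]]'
python3 - <<'E'
from h import *
print(ctrl.sense()['joint_positions'])
f=grab('wrist'); C=cloud(f); save(f,'w2.png')
hsv=cv2.cvtColor(f['frame'],cv2.COLOR_RGB2HSV)
g=(hsv[...,0]>45)&(hsv[...,0]<85)&(hsv[...,1]>90); v,u=np.nonzero(g)
if len(u): 
    p=onplane(f,np.c_[u,v],.016); r=cv2.minAreaRect((p[:,:2]*1000).astype(np.float32)); print('board',len(u),r,np.median(C[g],0))
E
```

```text
time_s: 5.55
tool_pos: [0.5332, -0.2854, 0.1757]
eef_rot: [[-0.989, -0.146, 0.008], [-0.147, 0.989, -0.006], [-0.007, -0.007, -1.0]]
wrist_force: [-0.0, -0.2, -1.0]
finger_gap: 0.0383
finger_force: 61.7
time_s: 6.8
tool_pos: [0.5519, 0.0071, 0.168]
eef_rot: [[-0.196, -0.981, -0.007], [-0.98, 0.196, -0.03], [0.03, 0.001, -1.0]]
time_s: 7.18
tool_pos: [0.5532, 0.0101, 0.1689]
eef_rot: [[-0.185, -0.983, -0.006], [-0.982, 0.185, -0.036], [0.036, -0.001, -0.999]]
wrist_force: [0.9, -0.1, -0.8]
finger_gap: 0.0381
finger_force: 61.7
[ -10.08995255   12.7455654    99.02118874   -2.22908407   68.2354124
 -178.62140369]
board 6668 ((564.6735229492188, 57.891326904296875), (466.92059326171875, 723.6251220703125), 79.35830688476562) [ 0.55125547 -0.0037218   0.20670576]
```

View pics/w2.png

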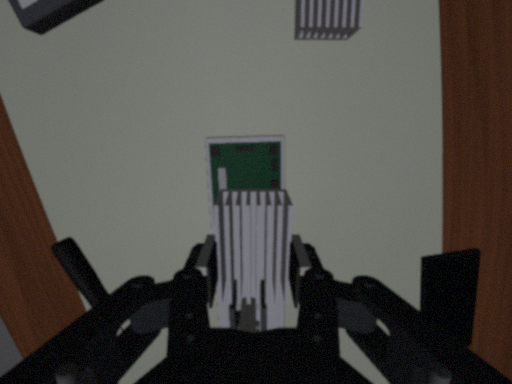

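The wrist picture shows the heat sink held square and fins up at (253,230), with the nest board at (245,165). The yaw came up short because joint 6 sits at its limit. I'll back off the turn, set the part down about 5° skew near home, and then align it by pushing it against the stops. First I'll check the stops' positions.

```bash
python3 -m crank '[[[0,0,0],[0,0,-0.62]],[[0,0,0],[0,0,0]],[[0,0,0],[0,0,0]]]'; python3 - <<'E'
from h import *
print(ctrl.sense()['joint_positions'][5])
f=grab('wrist');g=f['frame'].astype(int)
t=grab('top');
print(onplane(t,[[280.5,195.5],[292.5,189]],.026))
# board-edge / stop in wrist view: print region colour summary
hsv=cv2.cvtColor(f['frame'],cv2.COLOR_RGB2HSV)
m=((hsv[...,0]>45)&(hsv[...,0]<85)&(hsv[...,1]>90)).astype(np.uint8); m[:100]=0;m[240:]=0
n,l,st,ce=cv2.connectedComponentsWithStats(m); i=1+st[1:,4].argmax(); print(st[i])
v,u=np.nonzero(l==i); p=onplane(f,np.c_[u,v],.016); print('board',cv2.minAreaRect((p[:,:2]*1000).astype(np.float32)), 'z',np.median(cloud(f)[l==i][:,2]))
E
```

```text
time_s: 7.6
tool_pos: [0.5535, 0.0105, 0.1694]
eef_rot: [[-0.267, -0.964, -0.008], [-0.963, 0.267, -0.035], [0.036, -0.002, -0.999]]
wrist_force: [0.0, 0.1, -1.4]
finger_gap: 0.0383
finger_force: 61.7
-173.754967152796
[[ 0.56635424  0.03366603  0.026     ]
 [ 0.58510738 -0.00265131  0.026     ]]
[ 208  140   72   59 2295]
board ((557.4171752929688, -15.122520446777344), (54.11903381347656, 70.99400329589844), 81.53834533691406) z 0.016594471893490892
```

```bash
python3 -m crank '[[[0.04,-0.23,0],[0.25,-0.06,0.25]],[[0,0,-0.6],[0,0,0]],[[0,0,-0.6],[0,0,0]],[[0,0,-0.4],[0,0,0]],[[0,0,0],[0,0,0]],[[0,0,0],[0,0,0]]]'
```

```text
time_s: 8.45
tool_pos: [0.557, -0.0015, 0.0745]
eef_rot: [[-0.235, -0.972, 0.002], [-0.972, 0.235, -0.003], [0.002, -0.002, -1.0]]
wrist_force: [-0.0, -0.1, -1.4]
finger_gap: 0.0384
finger_force: 61.7
```

```bash
python3 -m crank '[[[-0.02,-0.03,-0.2],[0,0,0]],[[0,0,-0.15],[0,0,0]],[[0,0,-0.05],[0,0,0]],[[0,0,0],[0,0,0]],[[0,0,0],[0,0,0]]]'; python3 -m crank '[[[0,0,-0.03],[0,0,0]],[[0,0,0],[0,0,0]]]'
```

```text
time_s: 9.07
tool_pos: [0.5552, -0.0026, 0.0494]
eef_rot: [[-0.237, -0.972, 0.0], [-0.972, 0.237, -0.003], [0.003, -0.001, -1.0]]
wrist_force: [-0.6, 0.3, -1.2]
finger_gap: 0.039
finger_force: 61.7
time_s: 9.32
tool_pos: [0.5554, -0.0027, 0.0491]
eef_rot: [[-0.236, -0.972, 0.0], [-0.972, 0.236, -0.004], [0.003, -0.001, -1.0]]
wrist_force: [-5.5, 0.3, 12.3]
finger_gap: 0.0384
finger_force: 63.2
```

```bash
python3 -m crank '[[[0,0,0.01],[0,0,0]],[[0,0,0],[0,0,0]],[[0,0,0],[0,0,0]],[[0,0,0],[0,0,0]]]' 0.75; python3 -m crank '[[[0,0,0.5],[0,0,0]],[[-0.1,-0.5,0.8],[0,0,-1]],[[-0.1,-0.5,0.6],[0,0,-1]],[[-0.1,-0.5,0],[0,0,-1]],[[-0.1,-0.2,0],[0,0,-1]],[[0,0,0],[0,0,-1]],[[0,0,0],[0,0,-1]],[[0,0,0],[0,0,-1]],[[0,0,0],[0,0,-1]],[[0,0,0],[0,0,-1]]]' 0; python3 -m crank '[[[0,0,0],[0,0,-0.6]],[[0,0,0],[0,0,0]],[[0,0,0],[0,0,0]]]'
python3 - <<'E'
from h import *
w=grab('wrist'); save(w,'w3.png')
f=grab('top'); C=cloud(f); P=C.reshape(-1,3)
m=(P[:,2]>.034)&(P[:,2]<.06)&(np.linalg.norm(P[:,:2]-[.556,-.003],axis=1)<.045); Q=P[m]
print(len(Q),cv2.minAreaRect((Q[:,:2]*1000).astype(np.float32)),np.percentile(Q[:,2],[10,50,90]) if len(Q) else 0)
save(f,'t3.png',(220,150,330,240),6)
E
```

```text
time_s: 9.82
tool_pos: [0.555, -0.0026, 0.0481]
eef_rot: [[-0.237, -0.972, -0.0], [-0.972, 0.237, -0.003], [0.003, -0.001, -1.0]]
wrist_force: [-0.1, 0.8, 0.6]
finger_gap: 0.0639
finger_force: 0.0
time_s: 11.08
tool_pos: [0.531, -0.1046, 0.1621]
eef_rot: [[-0.997, -0.071, -0.003], [-0.071, 0.997, -0.001], [0.003, -0.001, -1.0]]
wrist_force: [0.2, -0.3, -0.0]
finger_gap: -0.0001
finger_force: 0.0
time_s: 11.45
tool_pos: [0.5311, -0.1046, 0.1622]
eef_rot: [[-1.0, 0.007, -0.003], [0.007, 1.0, -0.001], [0.003, -0.001, -1.0]]
wrist_force: [-0.3, 0.9, -0.0]
finger_gap: 0.0003
finger_force: 0.0
231 ((558.3220825195312, -3.6058807373046875), (60.5153694152832, 40.77228927612305), 76.7995376586914) [0.03647979 0.04429867 0.04838114]
```

View pics/t3.png

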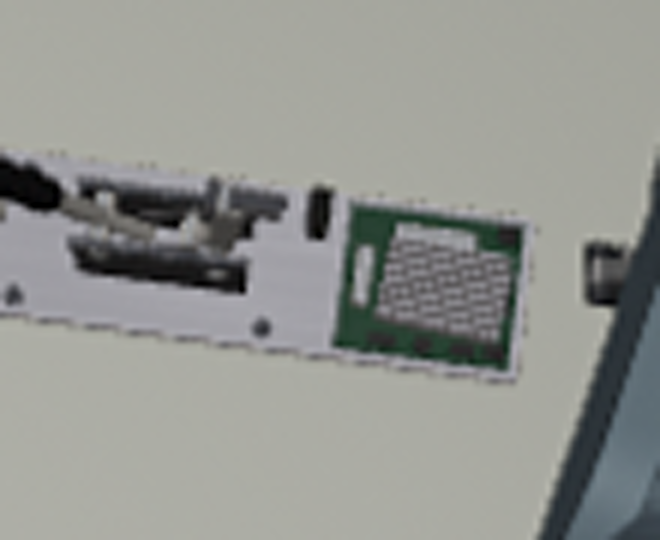

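The top crop shows the heat sink at (450,285), fins up on the board, about 5° skew and a few millimetres from both stops. I'll go round to its robot side with the fingers shut and push it towards the side stop.

```bash
python3 -m crank '[[[-0.33,0.2,0],[0,0,-1]],[[0,0.8,0],[0,0,0]],[[0,0.8,0],[0,0,0]],[[0,0,0],[0,0,0]],[[0,0,-0.7],[0,0,0]],[[0,0,-0.7],[0,0,0]],[[0,0,-0.4],[0,0,0]],[[0,0,-0.2],[0,0,0]],[[0,0,0],[0,0,0]],[[0,0,0],[0,0,0]]]'
```

```text
time_s: 12.8
tool_pos: [0.5123, 0.0029, 0.0434]
eef_rot: [[-0.989, 0.148, -0.001], [0.148, 0.989, -0.001], [0.001, -0.001, -1.0]]
wrist_force: [0.3, 1.0, -0.1]
finger_gap: -0.0001
finger_force: 0.0
```

```bash
python3 -m crank '[[[0.07,-0.01,0],[0,0,0]],[[0.07,-0.01,0],[0,0,0]],[[0.06,-0.01,0],[0,0,0]],[[0,0,0],[0,0,0]],[[0,0,0],[0,0,0]]]'; for i in 1 2; do :; done; python3 -m crank '[[[0.03,-0.004,0],[0,0,0]],[[0.03,-0.004,0],[0,0,0]],[[0,0,0],[0,0,0]],[[0,0,0],[0,0,0]]]'
```

```text
time_s: 13.42
tool_pos: [0.5232, 0.0016, 0.0422]
eef_rot: [[-0.989, 0.147, -0.004], [0.147, 0.989, -0.0], [0.003, -0.001, -1.0]]
wrist_force: [-1.0, -0.4, -0.0]
finger_gap: 0.0002
finger_force: 0.0
time_s: 13.92
tool_pos: [0.526, 0.0011, 0.042]
eef_rot: [[-0.989, 0.147, -0.005], [0.147, 0.989, -0.0], [0.005, -0.001, -1.0]]
wrist_force: [-5.0, -1.3, 2.7]
finger_gap: -0.0001
finger_force: 2.3
```

```bash
python3 -m crank '[[[0.025,-0.004,0],[0,0,0]],[[0.0,0,0],[0,0,0]],[[0,0,0],[0,0,0]]]'
```

```text
time_s: 14.3
tool_pos: [0.5263, 0.001, 0.0418]
eef_rot: [[-0.989, 0.147, -0.008], [0.147, 0.989, -0.0], [0.008, -0.001, -1.0]]
wrist_force: [-10.3, -1.2, 7.2]
finger_gap: -0.0001
finger_force: 4.6
```

```bash
python3 -m crank '[[[-0.15,0.02,0.0],[0,0,0]],[[-0.3,0.04,0.5],[0,0,0]],[[0,0,0.6],[0,0,0]],[[0,0,0],[0,0,0]],[[0,0,0],[0,0,0]]]'; cat >> h.py <<'E'
def hs():
    for n in('top','wrist'):
        f=grab(n); P=cloud(f).reshape(-1,3)
        m=(P[:,2]>.034)&(P[:,2]<.06)&(np.linalg.norm(P[:,:2]-[.56,0],axis=1)<.045); Q=P[m]
        if len(Q)>30: print(n,len(Q),[np.round(x,1) for x in cv2.minAreaRect((Q[:,:2]*1000).astype(np.float32))],np.round(np.percentile(Q[:,2],[10,50,90]),4))
        yield f
E
python3 - <<'E'
from h import *
a,b=hs(); save(b,'w4.png',(100,0,412,300),2)
E
```

```text
time_s: 14.92
tool_pos: [0.5014, 0.0045, 0.1081]
eef_rot: [[-0.989, 0.147, -0.002], [0.147, 0.989, -0.0], [0.002, -0.001, -1.0]]
wrist_force: [0.3, -0.4, -1.2]
finger_gap: -0.0
finger_force: 0.0
wrist 330 [array([544.3,  -2.6]), array([60.2, 17.2]), np.float64(81.4)] [0.037  0.0441 0.0468]
```

View pics/w4.png

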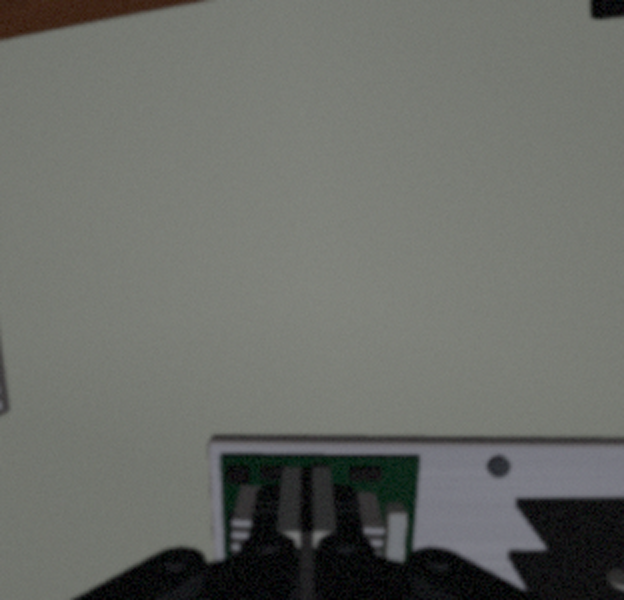

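The wrist crop shows the heat sink square to the fixture (yaw 81.4°), with a small gap left to the end stop at (397,530). Next I'll push along +x from its free end.

```bash
python3 -m crank '[[[0.2,-0.6,0],[0,0,0]],[[0.32,-0.53,0],[0,0,0]],[[0.32,0,0],[0,0,0]],[[0,0,0],[0,0,0]],[[0,0,-0.6],[0,0,0]],[[0,0,-0.35],[0,0,0]],[[0,0,-0.15],[0,0,0]],[[0,0,0],[0,0,0]],[[0,0,0],[0,0,0]]]'
```

```text
time_s: 16.15
tool_pos: [0.5524, -0.0634, 0.0431]
eef_rot: [[-0.989, 0.147, -0.002], [0.147, 0.989, -0.001], [0.002, -0.001, -1.0]]
wrist_force: [-0.2, 0.1, 0.1]
finger_gap: 0.0001
finger_force: 0.0
```

```bash
python3 -m crank '[[[0.01,0.09,0],[0,0,0]],[[0.01,0.07,0],[0,0,0]],[[0.01,0.05,0],[0,0,0]],[[0.005,0.04,0],[0,0,0]],[[0.005,0.03,0],[0,0,0]],[[0,0,0],[0,0,0]],[[0,0,0],[0,0,0]]]'
```

```text
time_s: 17.02
tool_pos: [0.5541, -0.0465, 0.0421]
eef_rot: [[-0.989, 0.148, -0.003], [0.148, 0.989, -0.0], [0.003, -0.001, -1.0]]
wrist_force: [-1.2, -0.4, 0.2]
finger_gap: -0.0003
finger_force: 0.0
```

```bash
python3 -m crank '[[[0.003,0.025,0],[0,0,0]],[[0.003,0.025,0],[0,0,0]],[[0,0,0],[0,0,0]],[[0,0,0],[0,0,0]]]';  python3 -m crank '[[[0.003,0.02,0],[0,0,0]],[[0,0,0],[0,0,0]],[[0,0,0],[0,0,0]]]'
```

```text
time_s: 17.52
tool_pos: [0.5546, -0.0435, 0.0423]
eef_rot: [[-0.989, 0.147, -0.003], [0.147, 0.989, -0.0], [0.003, -0.001, -1.0]]
wrist_force: [0.1, 1.0, -0.4]
finger_gap: -0.0002
finger_force: 0.0
time_s: 17.9
tool_pos: [0.5548, -0.0424, 0.0423]
eef_rot: [[-0.989, 0.148, -0.003], [0.148, 0.989, -0.001], [0.003, -0.001, -1.0]]
wrist_force: [0.5, -0.9, 0.3]
finger_gap: 0.0
finger_force: 0.4
```

```bash
python3 -m crank '[[[0.003,0.02,0],[0,0,0]],[[0.003,0.02,0],[0,0,0]],[[0,0,0],[0,0,0]],[[0,0,0],[0,0,0]]]'|sed -n 2,4p;  python3 -m crank '[[[0.003,0.02,0],[0,0,0]],[[0.003,0.02,0],[0,0,0]],[[0,0,0],[0,0,0]],[[0,0,0],[0,0,0]]]'
```

```text
tool_pos: [0.556, -0.0418, 0.043]
eef_rot: [[-0.989, 0.148, -0.002], [0.148, 0.989, -0.003], [0.001, -0.003, -1.0]]
wrist_force: [-0.3, -8.3, 2.4]
time_s: 18.9
tool_pos: [0.5565, -0.0415, 0.0436]
eef_rot: [[-0.989, 0.147, -0.001], [0.147, 0.989, -0.006], [0.0, -0.007, -1.0]]
wrist_force: [-3.4, -17.9, 4.7]
finger_gap: -0.0
finger_force: 8.7
```

```bash
python3 -m crank '[[[-0.03,-0.2,0],[0,0,0]],[[0,-0.1,0.5],[0,0,0]],[[0,0,0.55],[0.02,0,0]],[[-0.4,0.3,0],[0,0,0]],[[-0.36,0.6,0],[0,0,0]],[[0,0.23,0],[0,0,0]],[[0,0,-0.5],[0,0,0]],[[0,0,-0.4],[0,0,0]],[[0,0,-0.17],[0,0,0]],[[0,0,0],[0,0,0]]]'
```

```text
time_s: 20.15
tool_pos: [0.5079, 0.0123, 0.0405]
eef_rot: [[-0.989, 0.148, -0.005], [0.148, 0.989, 0.003], [0.005, 0.002, -1.0]]
wrist_force: [-0.1, -0.5, 0.2]
finger_gap: -0.0001
finger_force: 0.0
```

```bash
python3 -m crank '[[[0.1,-0.015,0],[0,0,0]],[[0.08,-0.012,0],[0,0,0]],[[0.06,-0.009,0],[0,0,0]],[[0.04,-0.006,0],[0,0,0]],[[0,0,0],[0,0,0]],[[0,0,0],[0,0,0]]]'; python3 -m crank '[[[0.02,-0.003,0],[0,0,0]],[[0.02,-0.003,0],[0,0,0]],[[0,0,0],[0,0,0]],[[0,0,0],[0,0,0]]]'
```

```text
time_s: 20.9
tool_pos: [0.5247, 0.0098, 0.041]
eef_rot: [[-0.989, 0.147, -0.004], [0.147, 0.989, 0.002], [0.004, 0.002, -1.0]]
wrist_force: [0.6, 0.0, -0.5]
finger_gap: -0.0001
finger_force: 0.0
time_s: 21.4
tool_pos: [0.5273, 0.0094, 0.041]
eef_rot: [[-0.989, 0.147, -0.003], [0.147, 0.989, 0.002], [0.004, 0.002, -1.0]]
wrist_force: [0.3, -0.8, 0.1]
finger_gap: -0.0002
finger_force: 0.0
```

```bash
python3 -m crank '[[[0.02,-0.003,0],[0,0,0]],[[0.01,-0.001,0],[0,0,0]],[[0,0,0],[0,0,0]],[[0,0,0],[0,0,0]]]'|sed -n 2,4p;python3 -m crank '[[[0.015,-0.002,0],[0,0,0]],[[0,0,0],[0,0,0]],[[0,0,0],[0,0,0]]]'|sed -n 2,4p
```

```text
tool_pos: [0.5291, 0.0092, 0.041]
eef_rot: [[-0.989, 0.147, -0.003], [0.147, 0.989, 0.002], [0.004, 0.002, -1.0]]
wrist_force: [-0.8, -0.7, 0.6]
tool_pos: [0.5292, 0.0092, 0.041]
eef_rot: [[-0.989, 0.147, -0.005], [0.147, 0.989, 0.003], [0.005, 0.002, -1.0]]
wrist_force: [-4.8, 0.7, 3.5]
```

```bash
python3 -m crank '[[[0.02,-0.003,0],[0,0,0]],[[0.015,-0.002,0],[0,0,0]],[[0,0,0],[0,0,0]],[[0,0,0],[0,0,0]]]'|sed -n 2,4p;python3 -m crank '[[[-0.2,0.03,0],[0,0,0]],[[-0.2,0.03,0.3],[0,0,0]],[[-0.3,0.04,1],[0,0,0]],[[-0.3,0.04,1],[0,0,0]],[[-0.3,0.04,0],[0,0,0]],[[-0.5,0.1,0],[0,0,0]],[[0,0,0],[0,0,0]]]'|sed -n 1,2p
python3 - <<'E'
from h import *
a,b=hs(); save(b,'w5.png',(100,120,412,384),2)
c=grab('scene'); im=c['frame'][200:265,205:285][:,:,::-1]; cv2.imwrite('pics/s5.png',cv2.resize(im,None,fx=8,fy=8,interpolation=cv2.INTER_CUBIC))
E
```

```text
tool_pos: [0.5293, 0.0093, 0.0405]
eef_rot: [[-0.989, 0.147, -0.01], [0.147, 0.989, 0.003], [0.01, 0.002, -1.0]]
wrist_force: [-12.6, 1.1, 9.0]
time_s: 23.65
tool_pos: [0.4229, 0.026, 0.1786]
top 233 [array([562.1,   2.1]), array([59.9, 40.3]), np.float64(80.9)] [0.0373 0.045  0.0483]
wrist 110 [array([570.8,   2.4]), array([ 8.3, 19.7]), np.float64(81.7)] [0.0438 0.0459 0.047 ]
```

View pics/w5.png

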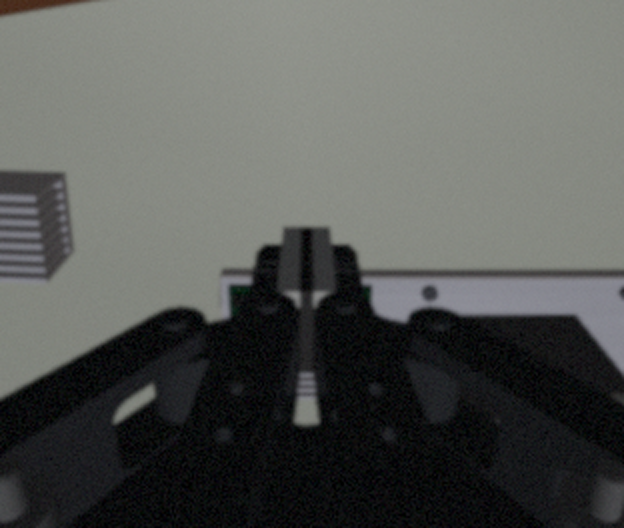

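The measured heat-sink centre, (0.562, 0.002), agrees with the plate-derived home to about 1 mm, and both stops felt rigid. Next is the handle. I'll go above it and check the grip's position numerically.

```bash
python3 - <<'E'
from h import *
o=np.array([.5833,.1449,0]);R=np.array([[.146,.989,0],[-.989,.146,0],[0,0,1]])
for n in('scene','top'):
    f=grab(n);P=(cloud(f).reshape(-1,3)-o)@R.T*1000; I=f['frame'].reshape(-1,3)
    dark=I.max(1)<60
    m=dark&(abs(P[:,1])<30)&(P[:,2]>105)&(P[:,0]>25)&(P[:,0]<110)
    Q=P[m]; print(n,len(Q))
    for a in range(110,190,15):
        q=Q[(Q[:,2]>=a)&(Q[:,2]<a+15)]
        if len(q): print(a,np.round(q.mean(0),1),len(q))
    m=(abs(P[:,1])<25)&(P[:,0]>150)&(P[:,0]<195)&(P[:,2]>60)&(P[:,2]<90); print('paddle',m.sum(),np.round(P[m].mean(0),1) if m.any() else '')
E
python3 -m crank '[[[0,0,1],[0,0,0]],[[0.5,0.4,0.5],[0,0,0]],[[0.8,0.7,0],[0,0,0]],[[0.8,0.7,0],[0,0,0]],[[0.63,0.62,0],[0,0,0]],[[0,0,0],[0,0,0]],[[0,0,0],[0,0,0]]]'
```

```text
scene 0
paddle 100 [168.4  -1.2  75.3]
top 93
125 [ 34.6   0.7 136.7] 5
140 [ 40.5   1.  147.5] 20
155 [ 49.6   1.3 161.3] 26
170 [ 61.3   0.2 179.2] 36
185 [ 65.    0.5 186.6] 6
paddle 140 [170.6  -2.9  75.1]
time_s: 24.78
tool_pos: [0.586, 0.1689, 0.2677]
eef_rot: [[-0.989, 0.147, -0.005], [0.147, 0.989, 0.002], [0.005, 0.001, -1.0]]
wrist_force: [0.4, -1.4, -0.2]
finger_gap: -0.0003
finger_force: 0.0
```

```bash
python3 -m crank '[[[0,0,-0.6],[0,0,0]],[[0,0.03,-0.5],[0,0,0]],[[0,0,-0.18],[0,0,0]],[[0,0,0],[0,0,0]],[[0,0,0],[0,0,0]]]'
```

```text
time_s: 25.4
tool_pos: [0.587, 0.1706, 0.1937]
eef_rot: [[-0.989, 0.148, -0.0], [0.148, 0.989, 0.003], [0.001, 0.002, -1.0]]
wrist_force: [0.2, 0.5, 0.4]
finger_gap: -0.0001
finger_force: 0.0
```

```bash
python3 -m crank '[[[0.014,0.09,-0.07],[0,0,0]],[[0.014,0.09,-0.07],[0,0,0]],[[0.015,0.1,-0.06],[0,0,0]],[[0.015,0.1,-0.06],[0,0,0]],[[0.015,0.1,-0.06],[0,0,0]],[[0,0,0],[0,0,0]]]'
```

```text
time_s: 26.15
tool_pos: [0.5901, 0.2001, 0.172]
eef_rot: [[-0.989, 0.147, -0.004], [0.147, 0.989, 0.002], [0.004, 0.002, -1.0]]
wrist_force: [-0.3, 0.3, 1.1]
finger_gap: -0.0002
finger_force: 0.4
```

```bash
python3 -m crank '[[[0.015,0.1,-0.09],[0,0,0]],[[0.015,0.1,-0.1],[0,0,0]],[[0.012,0.08,-0.11],[0,0,0]],[[0.012,0.08,-0.12],[0,0,0]],[[0,0,0],[0,0,0]]]'; python3 - <<'E'
from h import *
o=np.array([.5833,.1449,0]);R=np.array([[.146,.989,0],[-.989,.146,0],[0,0,1]])
print((np.array(ctrl.sense()['tool_pos'])-o)@R.T)
for n in('scene','top'):
    f=grab(n);P=(cloud(f).reshape(-1,3)-o)@R.T*1000
    m=(abs(P[:,1])<20)&(P[:,2]>100)&(P[:,0]>-160)&(P[:,0]<-35)&(P[:,2]<200); Q=P[m]; print(n,'jaw',len(Q),Q.min(0),Q.max(0))
E
```

```text
time_s: 26.78
tool_pos: [0.593, 0.2215, 0.1463]
eef_rot: [[-0.989, 0.147, -0.005], [0.147, 0.989, 0.002], [0.005, 0.001, -1.0]]
wrist_force: [-0.1, -0.1, 1.8]
finger_gap: -0.0001
finger_force: 0.4
[0.0771605  0.0016288  0.14625619]
scene jaw 93 [-148.93336103  -16.8256671   100.06113289] [-35.54944674  19.35269799 117.11188886]
top jaw 94 [-145.44722204  -15.3135437   100.10195795] [-37.67313359  14.34041864 123.36310309]
```

The jaw is following the handle down. I'll continue slowly towards the snap.

```bash
python3 -m crank '[[[0.007,0.05,-0.11],[0,0,0]],[[0.005,0.035,-0.11],[0,0,0]],[[0.004,0.025,-0.08],[0,0,0]],[[0,0,0],[0,0,0]]]';  python3 -m crank '[[[0.003,0.02,-0.07],[0,0,0]],[[0.002,0.015,-0.07],[0,0,0]],[[0,0,0],[0,0,0]]]'
```

```text
time_s: 27.38
tool_pos: [0.5954, 0.2285, 0.1307]
eef_rot: [[-0.989, 0.147, -0.001], [0.147, 0.989, 0.003], [0.002, 0.003, -1.0]]
wrist_force: [-2.6, 0.7, 10.2]
finger_gap: 0.0
finger_force: 4.8
time_s: 27.75
tool_pos: [0.5948, 0.2301, 0.1206]
eef_rot: [[-0.989, 0.147, -0.004], [0.147, 0.989, 0.002], [0.004, 0.002, -1.0]]
wrist_force: [-0.7, 0.0, 0.7]
finger_gap: -0.0001
finger_force: 0.1
```

```bash
python3 -m crank '[[[0,0.0,-0.04],[0,0,0]],[[0,0,-0.03],[0,0,0]],[[0,0,0],[0,0,0]]]'
```

```text
time_s: 28.12
tool_pos: [0.5949, 0.2297, 0.1173]
eef_rot: [[-0.989, 0.148, -0.004], [0.148, 0.989, 0.002], [0.004, 0.002, -1.0]]
wrist_force: [-2.3, 0.5, 4.5]
finger_gap: -0.0003
finger_force: 2.5
```

```bash
python3 -m crank '[[[0,0,0.5],[0,0,0]],[[0,0,0.6],[0,0,0]],[[0.11,0.74,0],[0,0,0]],[[0.11,0.74,0],[0,0,0]],[[0,0,0],[0,0,0]],[[0,0,0],[0,0,0]]]'; python3 - <<'E'
from h import *
o=np.array([.5833,.1449,0]);R=np.array([[.146,.989,0],[-.989,.146,0],[0,0,1]])
print((np.array(ctrl.sense()['tool_pos'])-o)@R.T)
for n in('scene','top'):
    f=grab(n);P=(cloud(f).reshape(-1,3)-o)@R.T*1000
    for nm,a,b in(('jaw',-165,-60),('handle',60,125),('paddle',155,190)):
        m=(abs(P[:,1])<10)&(P[:,2]>55)&(P[:,0]>a)&(P[:,0]<b)&(P[:,2]<130); Q=P[m]; print(n,nm,len(Q),np.round(np.percentile(Q,[5,50,95],axis=0)[:,[0,2]],0).tolist() if len(Q) else '')
    save(f,'lock_%s.png'%n,(180,150,350,260),4)
E
```

```text
time_s: 28.88
tool_pos: [0.6078, 0.3182, 0.1822]
eef_rot: [[-0.989, 0.147, -0.004], [0.147, 0.989, 0.001], [0.004, 0.001, -1.0]]
wrist_force: [0.8, 0.5, 0.1]
finger_gap: -0.0
finger_force: 0.0
[0.17496406 0.0010913  0.18215035]
scene jaw 216 [[-153.0, 57.0], [-117.0, 86.0], [-67.0, 99.0]]
scene handle 193 [[63.0, 65.0], [91.0, 93.0], [120.0, 102.0]]
scene paddle 50 [[157.0, 72.0], [171.0, 76.0], [185.0, 77.0]]
top jaw 183 [[-149.0, 75.0], [-110.0, 88.0], [-66.0, 99.0]]
top handle 157 [[64.0, 65.0], [93.0, 98.0], [119.0, 104.0]]
top paddle 3 [[186.0, 74.0], [187.0, 77.0], [188.0, 77.0]]
```

View pics/lock_scene.png

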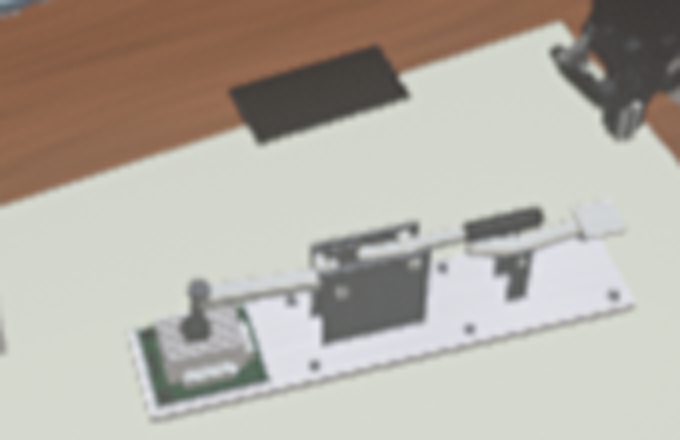

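The scene crop shows the handle level and locked at (505,225), and the jaw level with its pad on the heat sink at (198,325). The gripper is clear at (620,90). Now I wait hands off for more than three seconds.

```bash
for i in 1; do python3 -m crank '[[[0,0,0],[0,0,0]],[[0,0,0],[0,0,0]],[[0,0,0],[0,0,0]],[[0,0,0],[0,0,0]],[[0,0,0],[0,0,0]],[[0,0,0],[0,0,0]],[[0,0,0],[0,0,0]],[[0,0,0],[0,0,0]],[[0,0,0],[0,0,0]],[[0,0,0],[0,0,0]]]' >/dev/null; python3 -m crank '[[[0,0,0],[0,0,0]],[[0,0,0],[0,0,0]],[[0,0,0],[0,0,0]],[[0,0,0],[0,0,0]],[[0,0,0],[0,0,0]],[[0,0,0],[0,0,0]],[[0,0,0],[0,0,0]],[[0,0,0],[0,0,0]],[[0,0,0],[0,0,0]],[[0,0,0],[0,0,0]]]' >/dev/null; python3 -m crank '[[[0,0,0],[0,0,0]],[[0,0,0],[0,0,0]],[[0,0,0],[0,0,0]],[[0,0,0],[0,0,0]],[[0,0,0],[0,0,0]],[[0,0,0],[0,0,0]],[[0,0,0],[0,0,0]],[[0,0,0],[0,0,0]],[[0,0,0],[0,0,0]],[[0,0,0],[0,0,0]]]'; done; python3 -m crank '[[[0,0,-0.6],[0,0,0]],[[0,0,-0.5],[0,0,0]],[[0,0,-0.2],[0,0,0]],[[0,0,0],[0,0,0]],[[0,0,0],[0,0,0]]]'
```

```text
time_s: 32.72
tool_pos: [0.6081, 0.3187, 0.1829]
eef_rot: [[-0.989, 0.147, -0.003], [0.147, 0.989, 0.002], [0.004, 0.002, -1.0]]
wrist_force: [-0.0, -0.5, 0.8]
finger_gap: 0.0003
finger_force: 0.0
time_s: 33.35
tool_pos: [0.6092, 0.3191, 0.1066]
eef_rot: [[-0.989, 0.147, -0.001], [0.147, 0.989, 0.003], [0.001, 0.003, -1.0]]
wrist_force: [0.1, 0.6, -0.5]
finger_gap: -0.0002
finger_force: 0.0
```

```bash
python3 -m crank '[[[0,0,-0.12],[0,0,0]],[[0,0,-0.1],[0,0,0]],[[0,0,-0.06],[0,0,0]],[[0,0,-0.05],[0,0,0]],[[0,0,-0.05],[0,0,0]],[[0,0,0],[0,0,0]]]' | sed -n '1,2p;4p'; python3 -m crank '[[[0,0,-0.05],[0,0,0]],[[0,0,-0.05],[0,0,0]],[[0,0,-0.04],[0,0,0]],[[0,0,0],[0,0,0]]]'; python3 - <<'E'
from h import *
o=np.array([.5833,.1449,0]);R=np.array([[.146,.989,0],[-.989,.146,0],[0,0,1]])
for n in('scene','top'):
    f=grab(n);P=(cloud(f).reshape(-1,3)-o)@R.T*1000
    for nm,a,b in(('jaw',-165,-60),('handle',40,125)):
        m=(abs(P[:,1])<10)&(P[:,2]>55)&(P[:,0]>a)&(P[:,0]<b)&(P[:,2]<200); Q=P[m]; print(n,nm,len(Q),np.round(np.percentile(Q,[5,50,95],axis=0)[:,[0,2]],0).tolist() if len(Q) else '')
E
```

```text
time_s: 34.1
tool_pos: [0.6081, 0.3189, 0.0819]
wrist_force: [-0.5, 1.8, 1.6]
time_s: 34.6
tool_pos: [0.6082, 0.3186, 0.0734]
eef_rot: [[-0.989, 0.148, -0.003], [0.148, 0.989, 0.002], [0.004, 0.002, -1.0]]
wrist_force: [0.5, 1.0, 2.7]
finger_gap: -0.0003
finger_force: 1.0
scene jaw 83 [[-104.0, 155.0], [-74.0, 179.0], [-60.0, 184.0]]
scene handle 222 [[44.0, 66.0], [72.0, 148.0], [121.0, 179.0]]
top jaw 41 [[-85.0, 174.0], [-79.0, 187.0], [-62.0, 193.0]]
top handle 222 [[44.0, 63.0], [80.0, 147.0], [122.0, 184.0]]
```

The clamp has sprung open. I'll retract, let things settle and verify.

```bash
python3 -m crank '[[[0,0,0.2],[0,0,0]],[[0,0,0.4],[0,0,0]],[[0,0,0.8],[0,0,0]],[[0,0.3,0.8],[0,0,0]],[[-0.5,0.3,0.5],[0,0,0]],[[-0.5,0,0],[0,0,0]],[[0,0,0],[0,0,0]],[[0,0,0],[0,0,0]]]'; python3 - <<'E'
from h import *
list(hs())
o=np.array([.5833,.1449,0]);R=np.array([[.146,.989,0],[-.989,.146,0],[0,0,1]])
for n in('scene','top'):
    f=grab(n);P=(cloud(f).reshape(-1,3)-o)@R.T*1000
    for nm,a,b in(('jaw',-110,-30),('handle',40,125),('paddle',155,190)):
        m=(abs(P[:,1])<10)&(P[:,2]>55)&(P[:,0]>a)&(P[:,0]<b)&(P[:,2]<200); Q=P[m]; print(n,nm,len(Q),np.round(np.percentile(Q,[5,50,95],axis=0)[:,[0,2]],0).tolist() if len(Q) else '')
save(f,'end_top.png',(130,110,420,300),2.7)
E
```

```text
time_s: 35.7
tool_pos: [0.5485, 0.3543, 0.2359]
eef_rot: [[-0.989, 0.148, -0.003], [0.148, 0.989, 0.002], [0.003, 0.001, -1.0]]
wrist_force: [0.9, -0.6, -0.5]
finger_gap: -0.0001
finger_force: 0.0
top 231 [array([562.4,   2.1]), array([59.7, 41. ]), np.float64(81.1)] [0.0366 0.0446 0.0485]
wrist 514 [array([561.8,  21. ]), array([24. , 41.3]), np.float64(76.3)] [0.0368 0.0436 0.0471]
scene jaw 195 [[-87.0, 97.0], [-48.0, 168.0], [-37.0, 190.0]]
scene handle 179 [[43.0, 64.0], [65.0, 143.0], [119.0, 184.0]]
scene paddle 54 [[157.0, 72.0], [170.0, 76.0], [186.0, 78.0]]
top jaw 135 [[-85.0, 90.0], [-47.0, 184.0], [-33.0, 191.0]]
top handle 200 [[44.0, 65.0], [71.0, 78.0], [118.0, 185.0]]
top paddle 84 [[156.0, 72.0], [171.0, 75.0], [187.0, 79.0]]
```

View pics/end_top.png

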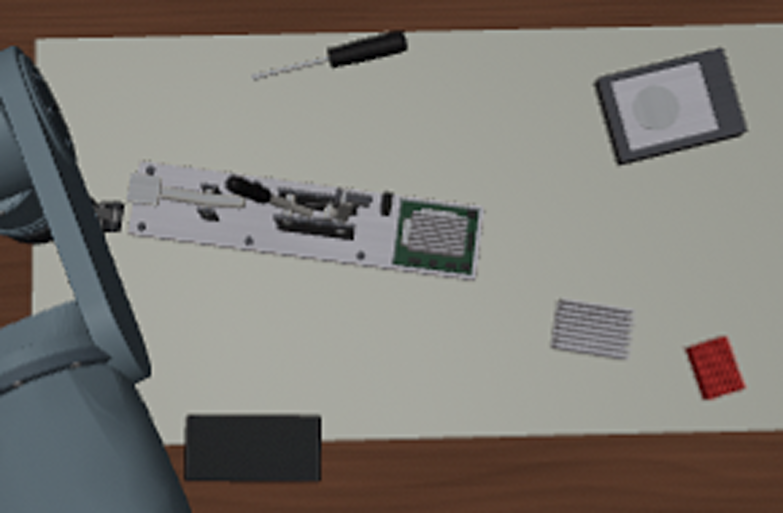

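The last picture shows the clamp fully open again, with the handle raised at (248,188). The heat sink is square against both stops at (437,232), and the bystanders and look-alikes have not moved. I'm handing in the job.

```bash
python3 -c "
from cell import ctrl
print(ctrl.close_job())"
```

```text
the job is handed in; nothing more can be done
None
```

The heat sink sits fins up against both stops; it was clamped hands-off for over four seconds, then the lever sprung the clamp fully open, and the job was handed in at about 36 s with nothing else disturbed.

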